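# Lock the band roll on its dispenser with the spindle clip

## Task

The paper-band dispenser has just been given a new roll. Press its keeper disc fully down so that the groove in the spindle shows, lay the open retaining clip flat on the disc with its mouth towards the spindle and let go of it, then push it sideways by its thumb pad until it snaps fully home in the groove. Finally swing the brake arm in until its shoe rests on the turntable rim, and leave the closed spacer ring, the cardboard core and the glue stick where they are.

Things in the scene. Friction and masses are not known exactly. Their poses are not given: they have to be found in the camera images.
- dispenser: The fixed paper-band dispenser: grey base 250 x 260 mm, steel turntable 210 mm across, brown paper roll 190 mm across, upright spindle in the middle. Origin on the spindle axis, at the underside of the base. Its upper parts are round, so the clip may come from any side.
- groove (a point): Point on the spindle axis where the clip's ring centre sits when home: 3.5 mm above the upper face of the disc once that is fully down (84.5 mm above the table). The groove's floor is 20 mm in diameter; it runs from the home disc face up 8.5 mm. Above it the spindle head, 30 mm in diameter, ends 21.5 mm above this point. z points up along the spindle.
- disc (a joint): How far the keeper disc, a flat aluminium disc 180 mm across around the spindle, stands above home (m): 0 = fully down on the roll. It starts 8 to 14 mm up, covering the groove; its hub is tight on the spindle, so it stays where it is left and takes 4 to 8 N of downward push, anywhere on its face, to slide.
- disc_face (a point): Centre of the disc's upper face, on the spindle axis; it moves with the disc.
- clip_ring (a point): Ring centre of the loose black plastic retaining clip, half-way up its 7 mm. Open ring, outer diameter 48, inner 21 mm; x points out of the mouth, z up. The mouth ends in two round noses 16.5 mm apart, 11 mm ahead of this point, which spring apart over the groove floor (about 10 N of push) and close behind it. Starts flat on the green mat left or right of the dispenser, any yaw; 26 g.
- clip_pad (a point): Centre of the clip's thumb pad, 40.5 mm behind clip_ring (along the clip's -x), 6.5 mm above the clip's underside: an upright bar 9 mm along x, 26 mm along y, 13 mm tall, with a flat back face 45 mm behind clip_ring. Can be gripped across its 26 mm or pushed on its back face. Axes as the clip's. The mat under it is 3 mm thick.
- brake (a joint): Angle of the brake arm (rad): 0 = its rubber shoe rests on the turntable rim (brake on, against a stop), positive = swung outward. Starts at 0.18 to 0.35; stiff, stays where it is left (1 to 2 N at the ball).
- brake_ball (a point): Centre of the black ball (26 mm in diameter) on top of the upright steel rod at the free end of the brake arm, about 118 mm above the table, 145 mm from the pivot. Push the ball to swing the arm; seen from above it turns clockwise about brake_pivot to reach 0.
- brake_pivot (a point): Point on the brake arm's upright pivot axis, at the height of the ball. Its x axis points along the arm towards the ball.
- spacer: Bystander: a loose closed black plastic ring, 49 mm outer diameter, 7 mm thick, without mouth or pad, lying flat on the mat on the other side from the clip. Origin at the centre of its underside.
- core: Bystander: an empty cardboard core standing on end, 84 mm in diameter, 50 mm tall. Origin at the centre of its underside.
- glue: Bystander: a white glue stick standing upright, 31 mm in diameter, 92 mm tall. Origin at the centre of its underside.
Not all that is in view belongs to the job. Leave any turquoise or yellow look-alike of the part that bears clip_ring alone.

How it is judged:
By the outcome, as a careful person would: the job done as asked, in the order asked, and still so for the second after the job is handed in, with the robot touching nothing.
It also fails if it takes over 67 s, if anything falls off the work surface, if the arm or the gripper's body presses on something with over 40 N, if the wrist force passes 120 N, or if a joint passes its speed limit or range.

## Robot

A 7-joint arm with a two-finger parallel gripper is mounted at the origin on the work surface. World frame = base frame: x ahead of the robot, y to its left, z up, the work surface at z = 0. Lengths are in mm, angles in rad, forces in N, time in s.
With the tool pointing down it reaches from about 400 to 875 mm from the base axis. Payload 4.4 kg.
Tool frame: the origin (TCP) lies at the very end of the fingers, on their centre line; the grasp point (between the pads) lies 19 mm behind it; z points along the fingers, y is the direction in which the jaws open and shut (so a half turn about z gives the same grasp; the last joint's range is limited). The gripper opens to 85 mm and grips with 20 to 120 N. Pads are 22 mm wide; open, the fingers measure 114 mm over their backs; the gripper's body (76 mm by 85 mm) begins 54 mm behind the grasp point. The pads swing forward as they close: fully open they stand 13 mm farther back than shut.
Start: joints at [-1.352, 0.628, 0.038, 1.517, -0.027, 0.996, -0.02], TCP at [182.603, 623.838, 231.313] pointing down, gripper open.
Joint ranges: [-3.06, 3.06], [-0.37, 2.12], [-1.25, 1.32], [0.18, 2.47], [-1.1, 4.24], [0.23, 1.98], [-2.94, 2.94]. Speed limits (rad/s): [2.57, 2.57, 3.14, 3.14, 3.14, 3.14, 3.14].

## Interface

Orientations are given as [roll, pitch, yaw] about the fixed x, y, z axes, in that order (R = Rz(yaw) Ry(pitch) Rx(roll)).
In Python, from cell import ctrl gives the robot as it stands.
- The arm moves only by the shell command python3 -m crank 'ROWS' [OPENING]. ROWS is JSON, a list that holds one entry, the list of rows, each a list of 6 numbers: the shift along the tool's x, y, z in units of 30 mm (1.0 is 30 mm), then the turn, a rotation vector about the tool's x, y, z in units of 6 degrees (1.0 is 6 degrees). In form: [[[tx, ty, tz, rx, ry, rz], ...]]. A call has 1 to 12 rows; each row shifts and turns the pose as measured when the row begins, along the tool's axes as they then stand; what a row does not reach is not made up. A row lasts 1/12 s, in which the tool goes at most 41.7 mm and 7.16 degrees, less where a joint would pass 70% of its speed; a pose out of reach is approached as far as the arm can. A call is refused whole if a number of a shift passes 1 or a number of a turn 1, either way. A call with a gripper value outside its range is refused whole. OPENING is the gripper command: -1 is fully open, 1 is shut, values between are in proportion, set as the call begins (- or left out, the last holds). The fingers move at their own pace and stop on an object; the grip force is fixed at half the most. Time passes only in rows, so rows that do not move let the fingers close. It gives the time, the measured TCP pose, the force and the opening at its end, in the units of the state.
- ctrl.read_state(): the state, without advancing time (a new reading comes with each control period).
- ctrl.get_image(name): name is "side" or "top"; returns a dict with "color" (384x512x3 uint8, red, green, blue), "depth" (384x512 float32, mm along the optical axis (not along the pixel's ray), 0 where there is no reading), "camera_matrix" (3x3 intrinsics, pixels), "k1" (the pictures are not rectified: a ray, as slopes to the right and down, at radius r is drawn at 1 + k1 r^2 times it, then the intrinsics apply), "R" (3x3) and "t" (3): a world point X has camera coordinates R X + t. Camera axes: x right, y down, z forward; pixel columns grow to the right and rows downward; lengths in mm; the calibration is good to about 2 mm. A picture is of the moment at which its call begins.
- ctrl.finish_job(): hands the job in, once; it reports no verdict.
Trained networks look in a picture, given as the dict that the camera call returned (one of the last four; its "shot" number tells which), for a name from the list of things; names that differ only in an ending like _2 or _b are one class to them, and where a whole thing is asked for, a point or a joint stands for the part that bears it (a point fixed in the world has none). Each returns a list of dicts, best first, with "conf" (0 to 1); they miss things now and then, are a little off and sometimes report something else, mostly with a low value. They report only what shows in the picture. A call takes as long as a camera call. They do not tell look-alikes from the thing itself.
- ctrl.search_frame(query, picture): "extent" ([centre column, centre row, width, height] in pixels, round what is visible of it).
The state is a dict: "clock": time; "qpos": joint angles; "qd": joint speeds; "tau": joint torques, N m; "eef_pos": TCP position; "tool_rot": TCP orientation; "force": force on the tool from outside, world axes, zero at the start; "torque": the same for the moment, N m; "width": finger opening in mm.
Only numpy, scipy, OpenCV 4.12 (cv2) and the standard library are available. Lean on these libraries where they do the work, as an engineer would, in place of code of your own. Each camera call takes 0.05 s, during which the arm holds its last target. There are 200 camera calls.

## Working session

There is one attempt and no reset: what is moved stays moved. The work goes in short steps, Python scripts to look and compute and a shell command to move; the robot and the scene stay as the last step left them, time stands still between calls to the robot, and variables do not carry over. Pictures are saved under pics/ and viewed, about 8 in all and at most 12, crops included, and the job is handed in when it is done.

```bash
mkdir -p pics; ls
cat > h.py <<'E'
import numpy as np, cv2
from cell import ctrl
def ray(p,u,v):
    K=p["camera_matrix"];d=np.array([(u-K[0,2])/K[0,0],(v-K[1,2])/K[1,1]]);s=d.copy()
    for _ in range(20): s=d/(1+p["k1"]*(s@s))
    return np.array([s[0],s[1],1.])
def world(p,u,v,z=None,n=2):
    R=np.array(p["R"]);t=np.array(p["t"]);r=ray(p,u,v)
    if z is None:
        w=p["depth"][int(v)-n:int(v)+n+1,int(u)-n:int(u)+n+1];d=np.median(w[w>0])
        return R.T@(r*d-t)
    C=-R.T@t;w=R.T@r
    return C+w*(z-C[2])/w[2]
def pix(p,X):
    c=np.array(p["R"])@np.array(X,float)+np.array(p["t"]);s=c[:2]/c[2];s=s*(1+p["k1"]*(s@s))
    K=p["camera_matrix"];return np.array([K[0,0]*s[0]+K[0,2],K[1,1]*s[1]+K[1,2]])
def save(p,name,box=None,scale=1.5):
    im=p["color"][:,:,::-1]
    if box: im=im[box[1]:box[3],box[0]:box[2]]
    cv2.imwrite("pics/"+name,cv2.resize(im,None,fx=scale,fy=scale,interpolation=cv2.INTER_CUBIC))
def pcl(p):
    # full world cloud HxWx3
    K=p["camera_matrix"];h,w=p["depth"].shape
    u,v=np.meshgrid(np.arange(w),np.arange(h));d=np.dstack([(u-K[0,2])/K[0,0],(v-K[1,2])/K[1,1]]);s=d.copy()
    for _ in range(20): s=d/(1+p["k1"]*(s**2).sum(2,keepdims=True))
    c=np.dstack([s,np.ones((h,w))])*p["depth"][...,None]
    X=(c-np.array(p["t"]))@np.array(p["R"]);X[p["depth"]<=0]=np.nan
    return X
E
python3 - <<'E'
from h import *
np.set_printoptions(precision=1,suppress=True)
s=ctrl.read_state();print(s)
a=ctrl.get_image("top");b=ctrl.get_image("side")
both=np.vstack([a["color"],b["color"]]);
save(a,"top0.png");save(b,"side0.png")
for p in (a,b):
    R=np.array(p["R"]);print("cam",-R.T@np.array(p["t"]),R[2],p["camera_matrix"][0,0])
    for q in ["dispenser","disc","clip_ring","clip_pad","brake","brake_ball","brake_pivot","spacer","core","glue","disc_face"]:
        for d in ctrl.search_frame(q,p)[:3]:
            e=d["extent"]
            try: w=world(p,e[0],e[1])
            except Exception as x: w=None
            print(q,round(d["conf"],2),np.round(e,1),w)
E
```

```text
pics
{'clock': 0.0, 'qpos': array([-1.4,  0.6,  0. ,  1.5, -0. ,  1. , -0. ]), 'qd': array([-0., -0., -0., -0., -0.,  0.,  0.]), 'tau': array([ -0. , -56.3,   1.2, -19.3,   0. ,   0. ,  -0. ]), 'eef_pos': array([182.4, 623.2, 230.4]), 'tool_rot': array([-3.1,  0. ,  2.9]), 'force': array([-0.4, -0.8,  0.1]), 'torque': array([ 0., -0.,  0.]), 'width': 85.29035449504175}
cam [ 266.9 -201.6 1544.7] [ 0.1  0.  -1. ] 410.6804237213807
dispenser 0.69 [197.2 177.7  85.6  68.6] [536.8  34.6  91.3]
disc 0.81 [203.2 170.1  50.3  49.1] [561.7  11.1 103.6]
disc 0.58 [163.8 174.2  13.4  49.6] [569.  177.2   4.5]
clip_ring 0.68 [406.9 212.4  15.4  15.1] [ 406.2 -741.3   -0.2]
clip_ring 0.66 [341.9 210.4  12.3  13.7] [ 417.9 -497.1    2.5]
clip_ring 0.55 [289.2 276.9  14.5  11.9] [ 175.1 -292.5    4.5]
clip_pad 0.62 [406.  210.7  13.6  17.5] [ 412.1 -736.3    5.8]
clip_pad 0.53 [341.4 209.3  16.6  18.7] [ 422.1 -495.3    2.9]
clip_pad 0.48 [289.9 279.5   9.1   9.2] [ 165.7 -294.8    5.3]
brake 0.74 [164.2 173.9  16.5  43.4] [569.4 174.7   8.5]
brake 0.63 [202.1 172.   50.5  46.6] [554.3  14.6 106.5
[... 932 characters left out ...]
 19.4  17.2] [ 409.8 -507.6    3.3]
clip_pad 0.73 [333.9 345.9  17.8  22.2] [ 420.1 -729.9    3.2]
clip_pad 0.63 [177.8 263.5  14.2  14.4] [ 165.6 -306.8    2.4]
brake 0.44 [239.  141.2  35.2  30.7] [611.7 269.8   2. ]
brake_ball 0.68 [339.1 206.2  27.3  23.9] [ 736.2 -292.6    2.2]
brake_ball 0.66 [236.8 142.   33.9  37.8] [600.7 268.2   1.8]
brake_ball 0.34 [254.4 160.9  82.1  70.8] [546.9 -25.   86.7]
spacer 0.39 [210.8 144.6  10.5  10. ] [493.3 297.1   2.5]
core 0.81 [338.8 208.7  27.9  25.8] [ 692.1 -346.8   46.2]
glue 0.59 [342.1 209.8  26.8  28. ] [ 700.3 -353.6   43.6]
glue 0.51 [255.9 123.7   7.4  17.6] [702.2 289.7  54.6]
disc_face 0.75 [255.6 156.6  49.4  32.3] [560.8  -6.   90.4]
```

Run:
```python
import cv2,numpy as np
a=cv2.imread("pics/top0.png");b=cv2.imread("pics/side0.png")
a=a[165:450,150:660] ;b=b[150:560,220:560]
A=cv2.resize(a,(800,447),interpolation=cv2.INTER_CUBIC);cv2.imwrite("pics/t1.png",A)
cv2.imwrite("pics/s1.png",cv2.resize(b,None,fx=1.45,fy=1.45,interpolation=cv2.INTER_CUBIC))
```

```text
(no output)
```

View pics/t1.png

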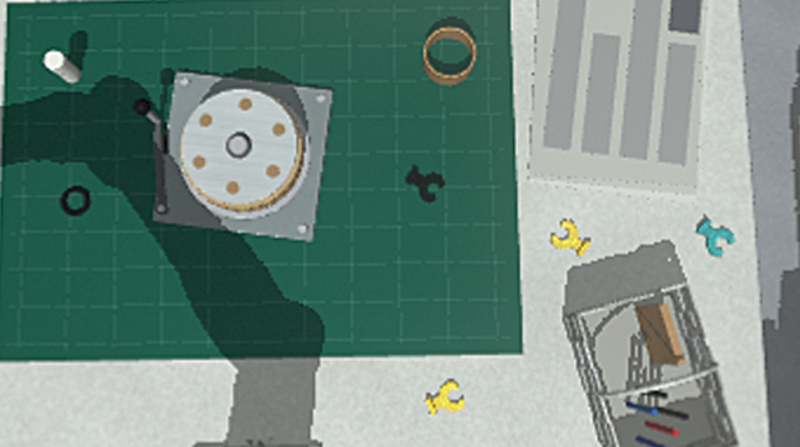

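View pics/s1.png

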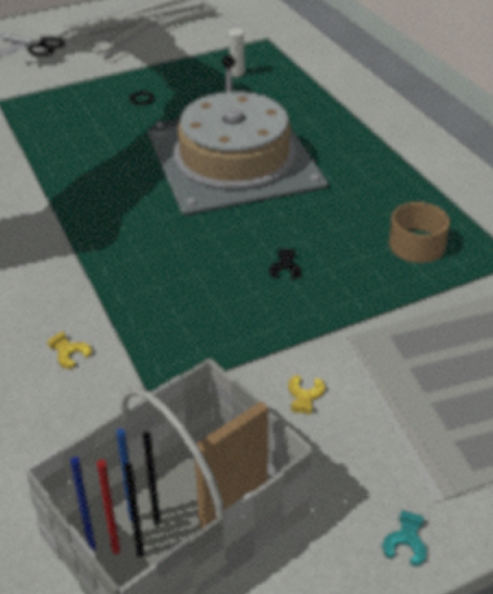

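```bash
cat > m.py <<'E'
from h import *
np.set_printoptions(precision=1,suppress=True)
def clip(p,c,z=10,r=45,thr=50):
    # dark blob near c(world xy); returns world pts at height z
    u,v=pix(p,[c[0],c[1],z]);n=22;u0,v0=int(u)-n,int(v)-n
    im=p["color"][v0:v0+2*n,u0:u0+2*n];big=cv2.resize(im,None,fx=4,fy=4,interpolation=cv2.INTER_CUBIC)
    m=(big.max(2)<thr).astype(np.uint8)
    k,l,st,ce=cv2.connectedComponentsWithStats(m)
    i=1+np.argmax(st[1:,4]);vv,uu=np.nonzero(l==i)
    return np.array([world(p,u0+(a+.5)/4-.5,v0+(b+.5)/4-.5,z)[:2] for a,b in zip(uu[::3],vv[::3])]),big,l==i
E
python3 - <<'E'
from m import *
a=ctrl.get_image("top");b=ctrl.get_image("side")
for n,p in(("top",a),("side",b)):
    X=pcl(p);C=p["color"].astype(int)
    m=(np.hypot(X[...,0]-562,X[...,1]-8)<85)&(X[...,2]>75)&(X[...,2]<102)
    print(n,"disc z med",np.nanmedian(X[m][:,2]),m.sum(), "centre",X[m][:,:2].mean(0))
    # bright disc blob -> ellipse
    hsv=cv2.cvtColor(p["color"],cv2.COLOR_RGB2HSV)
    for z in (91,):
        mm=((hsv[...,1]<40)&(hsv[...,2]>140)).astype(np.uint8)
        u,v=pix(p,[562,8,z]).astype(int);k,l,st,ce=cv2.connectedComponentsWithStats(mm)
        print(" seed",u,v,p["color"][v,u],p["color"][v+6,u+8],p["color"][v,u+24+6])
    m=(np.hypot(X[...,0]-562,X[...,1]-8)<40)&(X[...,2]>101)
    print(" head",X[m].mean(0) if m.sum() else None,m.sum())
    P,big,l=clip(p,(495,-268))
    c,ax,ev=cv2.PCACompute2(P.astype(np.float32),None);print(" clip",c,ax[0],ev.ravel()**.5,len(P),P.min(0),P.max(0))
    cv2.imwrite(f"pics/c_{n}.png",np.hstack([big[:,:,::-1],np.dstack([l*255]*3).astype(np.uint8)]))
A=cv2.resize(cv2.imread("pics/c_top.png"),(704,352));
f=lambda p,c:cv2.resize(p["color"][c[1]:c[1]+48,c[0]:c[0]+96][:,:,::-1],(704,352),interpolation=cv2.INTER_CUBIC)
B=cv2.resize(cv2.imread("pics/c_side.png"),(352,176));A=cv2.resize(A,(352,176))
cv2.imwrite("pics/v3.png",np.vstack([np.hstack([A,B]),f(a,(150,148))]))
E
```

```text
top disc z med 91.76591390936915 1586 centre [560.3   9.7]
 seed 204 170 [156 156 160] [191 200 200] [126 139 141]
 head [557.3  19.3 106.6] 54
 clip [[ 508.8 -266. ]] [0.6 0.8] [15.6 11.6] 492 [ 479.  -296.9] [ 536.8 -237.5]
side disc z med 89.86652226637865 918 centre [559.6   1.2]
 seed 254 154 [102 104 105] [138 143 141] [29 70 58]
 head [561.9  12.3 103.9] 27
 clip [[ 509.2 -276.9]] [0.5 0.9] [18.2 12.2] 711 [ 477.8 -311.4] [ 536.5 -240.8]
```

View pics/v3.png

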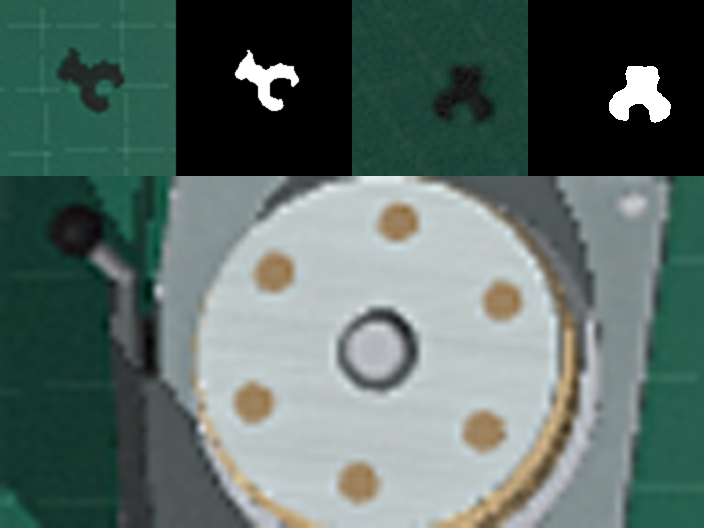

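```bash
cat >> m.py <<'E'
from scipy.optimize import minimize
th=np.linspace(np.arctan2(13.3,11),2*np.pi-np.arctan2(13.3,11),60)
ring=[(r*np.cos(t),r*np.sin(t)) for r in np.arange(10.5,24.1,1.5) for t in th]
nose=[(11+r*np.cos(t),s*13.3+r*np.sin(t)) for s in(1,-1) for r in(2,5) for t in np.linspace(0,6.28,16)]
G=lambda x0,x1,y0,y1:[(x,y) for x in np.arange(x0,x1+.1,1.5) for y in np.arange(y0,y1+.1,1.5)]
M=np.array([(x,y,z) for x,y in ring+nose+G(-36,-20,-7,7) for z in(0,3.5,7)]+[(x,y,z) for x,y in G(-45,-36,-13,13) for z in(0,4,8,13)])
def fitclip(p,c,base,thr=50,yaw0=None,refine=4):
    P,big,l=clip(p,c,base+5,thr=thr);u,v=pix(p,[c[0],c[1],base+5]);u0,v0=int(u)-22,int(v)-22
    R=np.array(p["R"]);t=np.array(p["t"]);K=p["camera_matrix"];l8=l.astype(np.uint8)
    def cost(q):
        cs,sn=np.cos(q[2]),np.sin(q[2]);W=np.c_[q[0]+cs*M[:,0]-sn*M[:,1],q[1]+sn*M[:,0]+cs*M[:,1],M[:,2]+base]
        cc=W@R.T+t;s=cc[:,:2]/cc[:,2:];s=s*(1+p["k1"]*(s**2).sum(1,keepdims=True))
        U=(s[:,0]*K[0,0]+K[0,2]-u0+.5)*4;V=(s[:,1]*K[1,1]+K[1,2]-v0+.5)*4
        m=np.zeros(l.shape,np.uint8);ok=(U>=0)&(V>=0)&(U<m.shape[1])&(V<m.shape[0]);m[V[ok].astype(int),U[ok].astype(int)]=1
        m=cv2.morphologyEx(m,cv2.MORPH_CLOSE,np.ones((5,5)))
        a=cv2.GaussianBlur(m.astype(np.float32),(0,0),3);b=cv2.GaussianBlur(l8.astype(np.float32),(0,0),3)
        return ((a-b)**2).sum()/(b**2).sum()
    c0=P.mean(0);best=None
    for y in (np.arange(0,6.28,.52) if yaw0 is None else [yaw0]):
        S=np.array([[*(c0+15*np.array([np.cos(y),np.sin(y)])),y]]);q=minimize(cost,S[0],method="Nelder-Mead",options=dict(initial_simplex=[S[0],S[0]+[8,0,0],S[0]+[0,8,0],S[0]+[0,0,.3]],maxfev=150))
        if best is None or q.fun<best.fun: best=q
    return best.x,best.fun
E
python3 - <<'E'
from m import *
a=ctrl.get_image("top");b=ctrl.get_image("side")
for n,p in(("top",a),("side",b)):
    q,f=fitclip(p,(508,-268),3);print(n,"clip",q,"yaw",round(q[2],3),"cost",round(f,3))
print("head",world(a,200.9,171.1,106),"disc",world(a,201.3,171.1,92),"ball",world(a,159.7,154.9,118),"pivot",world(a,168,198.4,40))
# side: head from s1 crop (234,117); ball (229,61)
f=lambda x,y:((220+x/1.45)/1.5,(150+y/1.45)/1.5)
print("side head",world(b,*f(234,117),106),"ball",world(b,*f(229,61),118),"pivot",world(b,*f(163,126),40))
E
```

```text
top clip [ 500.5 -279.6    4.1] yaw 4.135 cost 0.112
side clip [ 502.7 -287.8    4.2] yaw 4.158 cost 0.037
head [557.8  19.  106. ] disc [560.6  19.7  92. ] ball [617.2 165.1 118. ] pivot [470.4 151.4  40. ]
side head [554.   -9.6 106. ] ball [620.3 151.4 118. ] pivot [474.4 119.   40. ]
```

```bash
cat >> m.py <<'E'
from scipy.ndimage import map_coordinates
T=np.linspace(0,2*np.pi,180,endpoint=False)
def circ(p,x,y,z,r):
    X=np.c_[x+r*np.cos(T),y+r*np.sin(T),np.full(180,z)];return np.array([pix(p,k) for k in X])
def fitcirc(p,x,y,z,r,d=4,s=None):
    g=cv2.GaussianBlur(p["color"].astype(np.float32).mean(2),(0,0),.5)
    S=lambda q,r:map_coordinates(g,circ(p,*q,z,r)[:,::-1].T,order=1)
    def f(q): return -np.clip(np.abs(S(q,r-d)-S(q,r+d)),0,80).mean()
    q=minimize(f,[x,y],method="Nelder-Mead",options=dict(initial_simplex=[[x-8,y-8],[x+8,y-4],[x,y+12]]));return q.x,q.fun
def blob(p,c,z,n=7,thr=45):
    u,v=pix(p,[*c,z]);u0,v0=int(round(u))-n,int(round(v))-n
    im=cv2.resize(p["color"][v0:v0+2*n+1,u0:u0+2*n+1],None,fx=4,fy=4,interpolation=cv2.INTER_CUBIC)
    k,l,st,ce=cv2.connectedComponentsWithStats((im.max(2)<thr).astype(np.uint8))
    return [(st[i,4]/16,st[i,2:4]/4,world(p,u0+(ce[i][0]+.5)/4-.5,v0+(ce[i][1]+.5)/4-.5,z)) for i in range(1,k) if st[i,4]>60]
E
python3 - <<'E'
from m import *
a=ctrl.get_image("top");b=ctrl.get_image("side")
for n,p in(("top",a),("side",b)):
    for z in (89,92,95): print(n,"disc",z,*fitcirc(p,559,12,z,90))
    print(" head",*fitcirc(p,559,12,106,15,3)," ball",blob(p,(618,160),118))
c=b["color"][128:176,224:288][:,:,::-1];cv2.imwrite("pics/v4.png",cv2.resize(c,(768,576),interpolation=cv2.INTER_CUBIC))
E
```

```text
top disc 89 [558.3  19.6] -55.95028305053711
top disc 92 [557.3  19.4] -56.122711181640625
top disc 95 [556.6  18.7] -56.269290924072266
 head [557.8  24.1] -59.429351806640625  ball [(np.float64(45.6875), array([8., 8.]), array([617.5, 164.2, 118. ]))]
side disc 89 [562.5  14.8] -40.069969177246094
side disc 92 [560.4  10.3] -40.61191940307617
side disc 95 [558.5   5.7] -40.98793411254883
 head [555.6 -14.7] -18.389629364013672  ball [(np.float64(19.125), array([4.8, 5.5]), array([616.8, 154.5, 118. ])), (np.float64(9.75), array([5.8, 3. ]), array([576.9, 124.5, 118. ]))]
```

View pics/v4.png

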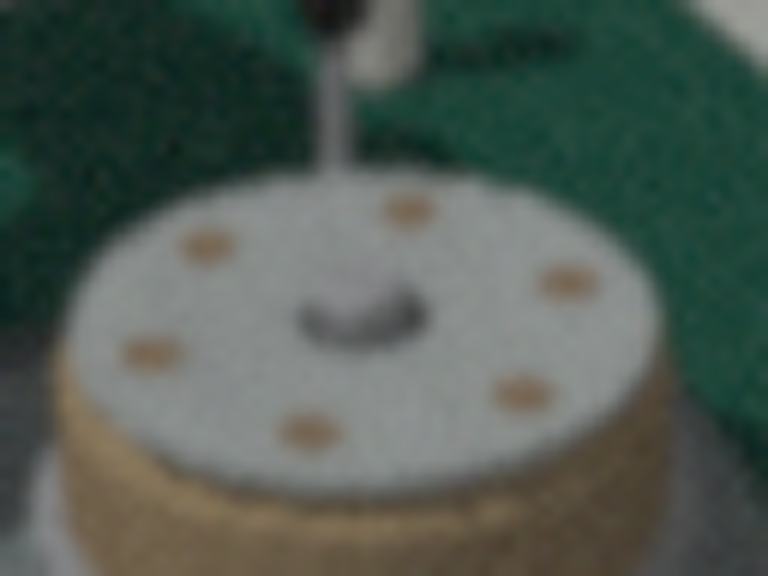

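```bash
cat > go.py <<'E'
# usage: go.py x y z [yaw]  -> delta in tool units
import sys
from h import *
from scipy.spatial.transform import Rotation as Ro
s=ctrl.read_state();a=[float(x) for x in sys.argv[1:]]
R=Ro.from_euler("xyz",s["tool_rot"]).as_matrix()
np.set_printoptions(precision=2,suppress=True)
print("t",round(s["clock"],2),"pos",s["eef_pos"],"rot",s["tool_rot"],"F",s["force"],"w",round(s["width"],1))
print("shift units",R.T@(np.array(a[:3])-s["eef_pos"])/30)
if len(a)>3:
    G=Ro.from_euler("xyz",[np.pi,0,a[3]]).as_matrix();print("turn units",np.degrees(Ro.from_matrix(R.T@G).as_rotvec())/6)
E
python3 -m crank '[[[-0.84,-0.95,0,0,0,0],[-0.84,-0.95,0,0,0,0],[-0.84,-0.95,0,0,0,0],[-0.84,-0.95,0,0,0,0],[-0.84,-0.95,0,0,0,0],[-0.84,-0.95,0,0,0,0],[-0.84,-0.95,0,0,0,0],[-0.84,-0.95,0,0,0,0],[-0.84,-0.95,0,0,0,0],[-0.84,-0.95,0,0,0,0],[-0.84,-0.95,0,0,0,0],[-0.84,-0.95,0,0,0,0]]]' 1
python3 go.py 500 15 130 1.0
```

```text
clock: 2.5
eef_pos: [380.5, 205.4, 228.2]
tool_rot: [3.129, -0.002, 2.876]
force: [0.5, 0.2, 0.2]
width: -0.2
t 2.5 pos [380.55 205.39 228.19] rot [ 3.13 -0.    2.88] F [0.53 0.17 0.17] w -0.2
shift units [-5.51 -5.12  3.2 ]
turn units [ 0.06 -0.13 17.91]
```

```bash
python3 -m crank '[[[-0.8,-0.75,0.3,0,0,0],[-0.8,-0.75,0.3,0,0,0],[-0.8,-0.75,0.3,0,0,0],[-0.8,-0.75,0.3,0,0,0],[-0.8,-0.75,0.3,0,0,0],[-0.8,-0.75,0.3,0,0,0],[-0.7,-0.6,0.3,0,0,0],[0,0,0.1,0,0,1],[0,0,0.1,0,0,1],[0,0,0.1,0,0,1],[0,0,0.1,0,0,1],[0,0,0,0,0,1]]]' 1
python3 go.py 500 15 110 1.0
python3 - <<'E'
from h import *
b=ctrl.get_image("side");s=ctrl.read_state();print(pix(b,s["eef_pos"]),s["eef_pos"])
a=ctrl.get_image("top");print(pix(a,s["eef_pos"]))
A=cv2.resize(b["color"][100:190,200:300][:,:,::-1],(600,540),interpolation=cv2.INTER_CUBIC)
cv2.imwrite("pics/v5.png",A)
E
```

```text
clock: 3.5
eef_pos: [512.2, -9.3, 150.7]
tool_rot: [3.123, 0.003, 2.31]
force: [1.1, 0.3, -0.2]
width: 0.0
t 3.5 pos [512.23  -9.32 150.69] rot [3.12 0.   2.31] F [ 1.1   0.26 -0.17] w 0.0
shift units [0.88 0.22 1.36]
turn units [ 0.17 -0.1  12.51]
[243.20697328 145.52717193] [512.36489561  -9.22028778 150.84423243]
[207.03893722 181.32368665]
```

View pics/v5.png

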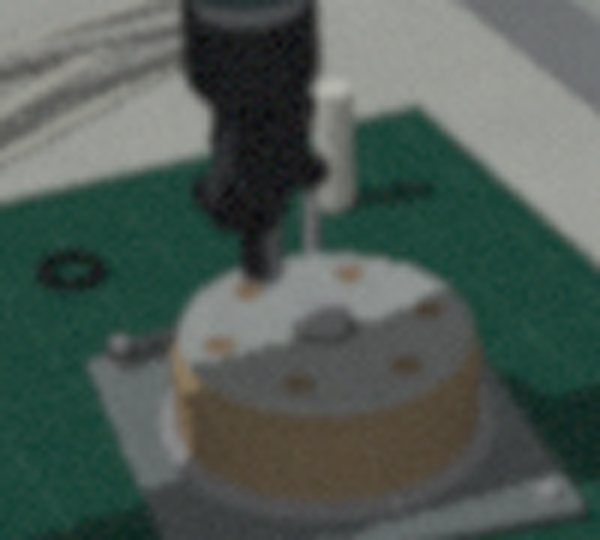

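```bash
python3 -m crank '[[[0.0,0,0.2,0,0,1],[0,0,0.2,0,0,1],[0,0,0.2,0,0,1],[0,0,0.2,0,0,1],[0,0,0.2,0,0,1],[0,0,0.2,0,0,1],[0,0,0.1,0,0,1],[0,0,0.1,0,0,1],[0,0,0.1,0,0,1],[0,0,0,0,0,1],[0,0,0,0,0,1],[0,0,0,0,0,1]]]' 1
python3 -m crank '[[[0,0,0.2,0,0,0.5],[0,0,0.2,0,0,0],[0,0,0.2,0,0,0]]]' 1
python3 go.py 512 -9 81 1.0
```

```text
clock: 4.6
eef_pos: [516.3, -5.0, 106.6]
tool_rot: [3.13, -0.024, 1.05]
force: [0.7, -0.4, 0.1]
width: -0.1
clock: 4.85
eef_pos: [518.1, -3.7, 89.2]
tool_rot: [3.129, -0.027, 1.003]
force: [-2.1, -1.8, 5.6]
width: -0.1
t 4.85 pos [518.14  -3.7   89.18] rot [ 3.13 -0.03  1.  ] F [-2.14 -1.79  5.55] w -0.1
shift units [-0.27 -0.08  0.26]
turn units [ 0.12 -0.26  0.03]
```

```bash
python3 -m crank '[[[0,0,0.12,0,0,0],[0,0,0.12,0,0,0]]]' 1; python3 -m crank '[[[0,0,0.1,0,0,0],[0,0,0.1,0,0,0]]]' 1
python3 -m crank '[[[0,0,0.1,0,0,0],[0,0,0.1,0,0,0]]]' 1
```

```text
clock: 5.02
eef_pos: [518.1, -3.7, 81.4]
tool_rot: [3.13, -0.027, 1.009]
force: [-1.4, -0.5, 4.5]
width: -0.1
clock: 5.18
eef_pos: [518.2, -3.8, 80.6]
tool_rot: [3.131, -0.034, 1.01]
force: [-11.2, 1.0, 50.5]
width: 0.2
clock: 5.35
eef_pos: [518.2, -3.7, 80.8]
tool_rot: [3.132, -0.041, 1.011]
force: [-8.5, 0.3, 35.0]
width: -0.0
```

```bash
python3 -m crank '[[[0,0,-1,0,0,0],[0,0,-1,0,0,0],[-0.5,0.3,-0.6,0,-0.2,0],[-0.86,0.57,0,0,-0.1,0],[-0.86,0.57,0,0,-0.1,0],[-0.86,0.57,0,0,-0.1,0],[-0.86,0.57,0,0,0,0],[-0.86,0.57,0,0,0,0],[-0.86,0.57,0,0,0,0],[-0.86,0.57,0,0,0,0],[-0.3,0.2,0,0,0,0],[0,0,0,0,0,0]]]' -1
python3 go.py 523.7 -250.8 60 1.006
python3 - <<'E'
from m import *
b=ctrl.get_image("side");a=ctrl.get_image("top")
print(pix(b,ctrl.read_state()["eef_pos"]))
for n,p in(("top",a),("side",b)):
    z=81;print(n,"disc",fitcirc(p,559,12,z,90))
A=cv2.resize(b["color"][205:305,230:330][:,:,::-1],(540,540),interpolation=cv2.INTER_CUBIC)
cv2.imwrite("pics/v6.png",A)
E
```

```text
clock: 6.35
eef_pos: [526.2, -257.9, 160.9]
tool_rot: [3.133, 0.007, 1.037]
force: [0.3, -0.2, -0.3]
width: 85.5
t 6.35 pos [ 526.21 -257.93  160.9 ] rot [3.13 0.01 1.04] F [ 0.27 -0.23 -0.3 ] w 85.5
shift units [ 0.18 -0.22  3.36]
turn units [0.08 0.06 0.3 ]
[280.  177.8]
top disc (array([559.6,  20.9]), np.float64(-30.125011444091797))
side disc (array([558.9,  10.7]), np.float64(-17.8529052734375))
```

View pics/v6.png

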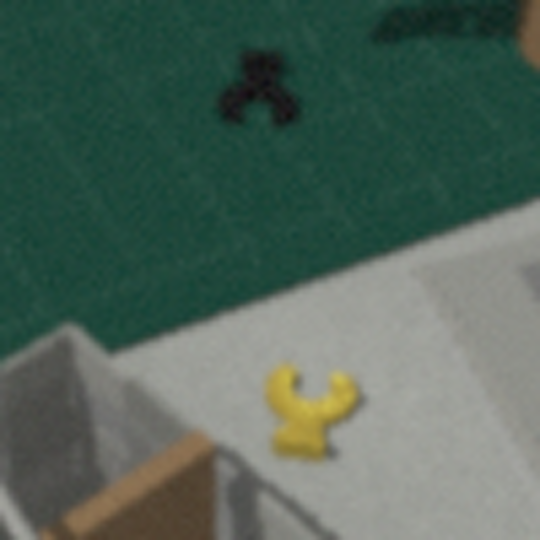

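```bash
python3 -m crank '[[[0.1,-0.1,0.9,0,0,0.2],[0.08,-0.12,0.9,0,0,0.1],[0,0,0.9,0,0,0],[0,0,0.9,0,0,0],[0,0,0.2,0,0,0],[0,0,0,0,0,0]]]' -1
python3 go.py 523.7 -250.8 5 1.006
python3 - <<'E'
from m import *
b=ctrl.get_image("side");a=ctrl.get_image("top")
P=np.array(ctrl.read_state()["eef_pos"])
pb,pa=pix(b,P),pix(a,P);print(pb,(pb-[255,205]+.5)*7,pa,(pa-[256,160]+.5)*7)
f=lambda p,u,v:cv2.resize(p["color"][v:v+70,u:u+56][:,:,::-1],(392,490),interpolation=cv2.INTER_CUBIC)
cv2.imwrite("pics/v7.png",np.hstack([f(b,255,205),f(a,256,160)]))
E
```

```text
clock: 6.95
eef_pos: [528.0, -231.6, 43.2]
tool_rot: [3.138, -0.006, 1.024]
force: [0.6, -0.3, 1.3]
width: 85.6
t 6.95 pos [ 528.   -231.58   43.17] rot [ 3.14 -0.01  1.02] F [ 0.58 -0.32  1.27] w 85.6
shift units [-0.63  0.21  1.27]
turn units [ 0.04 -0.05  0.17]
[276.8 203.4] [156.   -7.5] [271.1 180.7] [109.4 148.5]
```

View pics/v7.png

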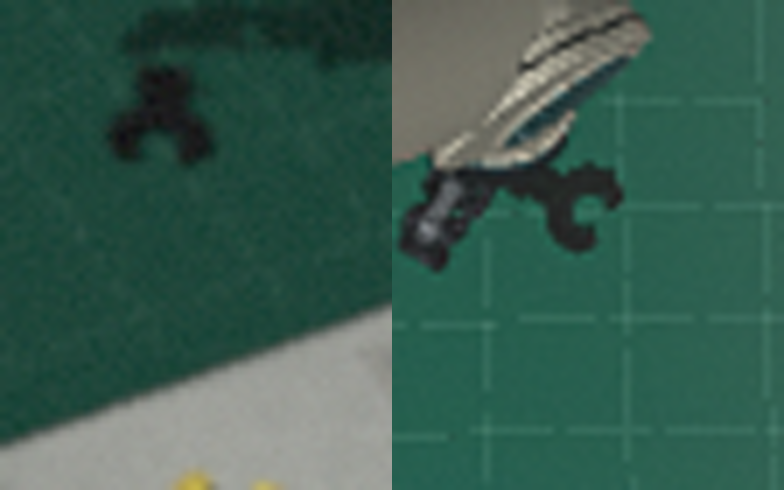

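```bash
python3 -m crank '[[[-0.35,0.12,0.1,0,0,0.15],[-0.35,0.1,0.1,0,0,0],[0,0,0.1,0,0,0],[0,0,0,0,0,0]]]' -1
python3 go.py 524 -252 7 1.006
python3 - <<'E'
from m import *
b=ctrl.get_image("side")
P=np.array(ctrl.read_state()["eef_pos"])
for q,lab in((P,"tcp"),([524,-252,16],"padtop")):print(lab,(pix(b,q)-[246,170]+.5)*8)
cv2.imwrite("pics/v8.png",cv2.resize(b["color"][170:240,246:316][:,:,::-1],(560,560),interpolation=cv2.INTER_CUBIC))
E
```

```text
clock: 7.38
eef_pos: [526.2, -257.5, 40.1]
tool_rot: [3.126, -0.006, 1.008]
force: [0.1, 0.3, 1.0]
width: 85.5
t 7.38 pos [ 526.18 -257.48   40.06] rot [ 3.13 -0.01  1.01] F [0.1  0.28 1.04] w 85.5
shift units [ 0.11 -0.18  1.1 ]
turn units [ 0.15 -0.06  0.02]
tcp [274.1 317. ]
padtop [261.1 356.4]
```

View pics/v8.png

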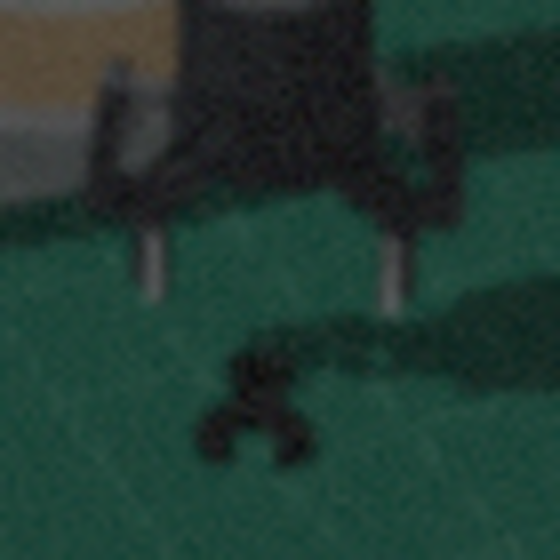

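```bash
python3 -m crank '[[[0.05,-0.1,0.25,0,0,0],[0.05,-0.08,0.25,0,0,0],[0,0,0.25,0,0,0],[0,0,0.1,0,0,0],[0,0,0,0,0,0]]]' -1
python3 go.py 524 -252 7 1.006
```

```text
clock: 7.85
eef_pos: [523.5, -252.1, 12.8]
tool_rot: [3.125, -0.006, 1.007]
force: [-0.1, -0.5, -0.8]
width: 85.0
t 7.85 pos [ 523.54 -252.12   12.83] rot [ 3.12 -0.01  1.01] F [-0.12 -0.46 -0.76] w 85.0
shift units [0.01 0.01 0.19]
turn units [ 0.16 -0.06  0.01]
```

```bash
python3 -m crank '[[[0,0,0.15,0.15,0,0],[0,0,0.08,0,0,0],[0,0,0,0,0,0]]]' -1
python3 -m crank '[[[0,0,0,0,0,0],[0,0,0,0,0,0],[0,0,0,0,0,0],[0,0,0,0,0,0],[0,0,0,0,0,0],[0,0,0,0,0,0],[0,0,0,0,0,0],[0,0,0,0,0,0]]]' 0.9
python3 go.py 524 -252 7 1.006
```

```text
clock: 8.1
eef_pos: [523.5, -251.5, 4.5]
tool_rot: [-3.14, -0.006, 1.008]
force: [-0.9, -0.7, -0.2]
width: 85.5
clock: 8.77
eef_pos: [524.2, -252.0, 5.4]
tool_rot: [3.142, -0.006, 1.008]
force: [0.1, 0.5, 0.1]
width: 23.6
t 8.77 pos [ 524.22 -252.05    5.36] rot [ 3.14 -0.01  1.01] F [0.15 0.49 0.08] w 23.6
shift units [-0.   -0.01 -0.05]
turn units [ 0.   -0.06  0.02]
```

```bash
python3 -m crank '[[[0,0,0,0,0,0],[0,0,0,0,0,0],[0,0,0,0,0,0],[0,0,0,0,0,0]]]' 0.9
```

```text
clock: 9.1
eef_pos: [524.1, -251.9, 5.2]
tool_rot: [-3.141, -0.006, 1.008]
force: [0.1, 0.5, 0.3]
width: 23.7
```

```bash
python3 -m crank '[[[0,0,-0.5,0,0,0],[0,0,-1,0,0,0],[0,0,-1,0,0,0],[0,0,-1,0,0,0],[0.3,0,-1,0,0,0],[0.8,-0.12,-0.5,0,0,0],[0.9,-0.14,0,0,0,0],[0.9,-0.14,0,0,0,0],[0.9,-0.14,0,0,0,0],[0.9,-0.14,0,0,0,0],[0.9,-0.14,0,0,0,0],[0.9,-0.14,0,0,0,0]]]' 0.9
python3 go.py 642 11 130 0
python3 - <<'E'
from m import *
b=ctrl.get_image("side");print(world(b,253.25,152.3,106))
E
```

```text
clock: 10.1
eef_pos: [603.5, -75.9, 164.4]
tool_rot: [3.141, -0.003, 0.99]
force: [1.2, -0.3, -0.1]
width: 23.9
t 10.1 pos [603.51 -75.87 164.39] rot [ 3.14 -0.    0.99] F [ 1.17 -0.27 -0.07] w 23.9
shift units [ 3.12 -0.52  1.15]
turn units [-0.   -0.03  9.45]
[555.2   1.5 106. ]
```

```bash
python3 -m crank '[[[0.9,-0.15,0.1,0,0,0],[0.9,-0.15,0.1,0,0,0],[0.9,-0.15,0.1,0,0,0],[0.3,-0.1,0.1,0,0,0],[0,0,0,0,0,1],[0,0,0,0,0,1],[0,0,0,0,0,1],[0,0,0,0,0,1],[0,0,0,0,0,1],[0,0,0,0,0,1],[0,0,0,0,0,1],[0,0,0,0,0,1]]]' 0.9
python3 go.py 642 10 110 0
```

```text
clock: 11.15
eef_pos: [640.2, 23.8, 149.4]
tool_rot: [-3.132, -0.001, 0.129]
force: [-0.4, -0.6, -0.3]
width: 23.7
t 11.15 pos [640.22  23.75 149.4 ] rot [-3.13 -0.    0.13] F [-0.37 -0.57 -0.29] w 23.7
shift units [-0.    0.47  1.31]
turn units [-0.09 -0.    1.24]
```

```bash
python3 -m crank '[[[0,0,0,-0.1,0,0.8],[0,0,0,0,0,0.4],[0.05,0.25,0.2,0,0,0],[0.05,0.25,0.3,0,0,0],[0,0,0.4,0,0,0],[0,0,0.3,0,0,0],[0,0,0,0,0,0]]]' 0.9
python3 go.py 642 10 83.2 0
python3 - <<'E'
from m import *
b=ctrl.get_image("side");a=ctrl.get_image("top")
f=lambda p,u,v:cv2.resize(p["color"][v:v+55,u:u+55][:,:,::-1],(385,385),interpolation=cv2.INTER_CUBIC)
for z in(81,):print((pix(b,[559.5,10,106])-[235,125]+.5)*7,(pix(b,[601.5,10,108])-[235,125]+.5)*7,(pix(a,[559.5,10,106])-[175,140]+.5)*7,(pix(a,[601.5,10,108])-[175,140]+.5)*7)
cv2.imwrite("pics/v9.png",np.hstack([f(b,235,125),f(a,175,140)]))
E
```

```text
clock: 11.73
eef_pos: [640.9, 2.8, 108.5]
tool_rot: [3.138, 0.003, -0.007]
force: [-0.6, 0.5, -0.4]
width: 23.6
t 11.73 pos [640.85   2.84 108.53] rot [ 3.14  0.   -0.01] F [-0.62  0.48 -0.45] w 23.6
shift units [ 0.04 -0.24  0.84]
turn units [ 0.03  0.03 -0.07]
[131.8 185. ] [204.4 162.9] [202.4 217.5] [202.  136.2]
```

View pics/v9.png

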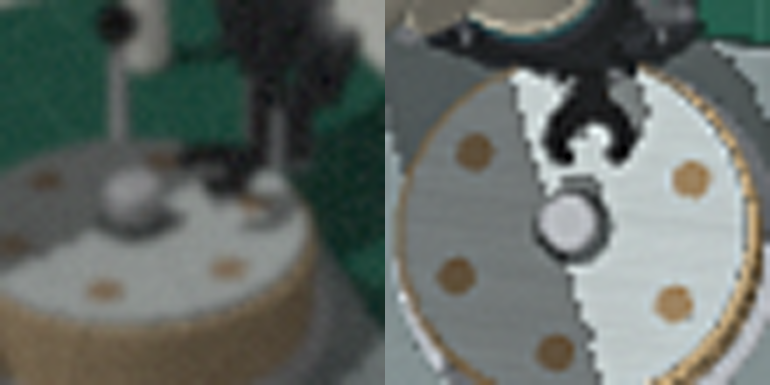

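```bash
cat > rel.py <<'E'
import sys
from m import *
def rel(zc,show=False):
    # top picture: head-top centre and clip (outline fit of ring part), same camera
    a=ctrl.get_image("top");s=ctrl.read_state();k=8;u0,v0=180,145
    im=cv2.resize(a["color"][v0:v0+45,u0:u0+50],None,fx=k,fy=k,interpolation=cv2.INTER_CUBIC);g=im.max(2)
    W=lambda x,y,z:world(a,u0+(x+.5)/k-.5,v0+(y+.5)/k-.5,z)[:2]
    n,l,st,ce=cv2.connectedComponentsWithStats((g<75).astype(np.uint8))
    hu,hv=(pix(a,[559.5,14,106])-[u0,v0]+.5)*k
    print("t",s["clock"],"tcp",s["eef_pos"])
    for i in range(1,n):
        if st[i,4]>150: print(" dark",st[i],W(*ce[i],zc))
    i=1+np.argmax(st[1:,4]);m=l==i
    for y in range(10,260,12):
        x=np.nonzero(m[y])[0]
        if len(x):
            r=np.split(x,np.nonzero(np.diff(x)>1)[0]+1);print(y,[(int(q[0]),int(q[-1]),*np.round((W(q[0],y,zc),W(q[-1],y,zc)),0)[:,1]) for q in r],"x",W(x[0],y,zc)[0].round(1))
if __name__=="__main__": rel(float(sys.argv[1]))
E
python3 rel.py 110
```

```text
t 11.8833 tcp [642.2   3.1 110.8]
 dark [    5     0   395   146 16306] [634.2  13.6]
 dark [183 177  30  61 484] [561.1   3.9]
 dark [133 229  40  32 398] [541.6  26.7]
10 [(12, 311, np.float64(90.0), np.float64(-45.0)), (366, 399, np.float64(-69.0), np.float64(-84.0))] x 651.1
22 [(35, 290, np.float64(80.0), np.float64(-35.0))] x 645.3
34 [(77, 109, np.float64(61.0), np.float64(46.0)), (114, 249, np.float64(44.0), np.float64(-17.0)), (264, 272, np.float64(-23.0), np.float64(-27.0))] x 639.4
46 [(159, 215, np.float64(24.0), np.float64(-1.0))] x 633.1
58 [(175, 214, np.float64(17.0), np.float64(-1.0))] x 627.4
70 [(171, 216, np.float64(18.0), np.float64(-2.0))] x 621.9
82 [(160, 227, np.float64(23.0), np.float64(-7.0))] x 616.5
94 [(148, 239, np.float64(29.0), np.float64(-12.0))] x 611.1
106 [(146, 178, np.float64(30.0), np.float64(15.0)), (217, 245, np.float64(-2.0), np.float64(-15.0))] x 605.7
118 [(143, 167, np.float64(31.0), np.float64(20.0)), (221, 244, np.float64(-4.0), np.float64(-14.0))] x 600.2
130 [(149, 169, np.float64(28.0), np.float64(19.0)), (217, 239, np.float64(-2.0), np.float64(-12.0))] x 594.6
142 [(156, 173, np.float64(25.0), np.float64(17.0)), (224, 226, np.float64(-5.0), np.float64(-6.0))] x 589.1
```

```bash
python3 -m crank '[[[0,-0.2,0.1,0,0,-0.1],[0,-0.17,0.2,0,0,0],[0,0,0.25,0,0,0],[0,0,0.15,0,0,0],[0,0,0.05,0,0,0],[0,0,0,0,0,0]]]' 0.9
python3 go.py 642 14 83.4 0; python3 rel.py 88 | grep -E "^(46|58|70|82|94|106|118|130)"
```

```text
clock: 12.38
eef_pos: [643.4, 17.5, 87.2]
tool_rot: [3.139, -0.003, 0.009]
force: [-0.7, -0.3, -0.0]
width: 23.3
t 12.38 pos [643.42  17.48  87.22] rot [ 3.14 -0.    0.01] F [-0.65 -0.3  -0.02] w 23.3
shift units [-0.05  0.12  0.13]
turn units [ 0.02 -0.03  0.08]
46 [(52, 88, np.float64(76.0), np.float64(60.0)), (94, 185, np.float64(57.0), np.float64(15.0)), (198, 219, np.float64(10.0), np.float64(-0.0))] x 639.7
58 [(134, 143, np.float64(39.0), np.float64(35.0)), (154, 193, np.float64(30.0), np.float64(12.0))] x 633.3
70 [(153, 190, np.float64(30.0), np.float64(13.0))] x 627.6
82 [(145, 198, np.float64(34.0), np.float64(9.0))] x 622.0
94 [(132, 210, np.float64(40.0), np.float64(4.0))] x 616.6
106 [(126, 160, np.float64(42.0), np.float64(27.0)), (181, 220, np.float64(17.0), np.float64(-1.0))] x 611.0
118 [(123, 150, np.float64(44.0), np.float64(31.0)), (196, 220, np.float64(10.0), np.float64(-1.0))] x 605.5
130 [(122, 146, np.float64(44.0), np.float64(33.0)), (197, 221, np.float64(10.0), np.float64(-1.0))] x 599.9
```

```bash
python3 -m crank '[[[-0.04,0.1,0.06,0,0,0.08],[0,0,0.05,0,0,0],[0,0,0.02,0,0,0],[0,0,0,0,0,0]]]' 0.9
python3 go.py 642 14.5 83.4 0
```

```text
clock: 12.77
eef_pos: [642.5, 13.2, 83.6]
tool_rot: [3.139, -0.004, -0.001]
force: [-0.4, -0.3, 0.6]
width: 23.6
t 12.77 pos [642.47  13.22  83.62] rot [ 3.14 -0.   -0.  ] F [-0.42 -0.32  0.64] w 23.6
shift units [-0.02 -0.04  0.01]
turn units [ 0.03 -0.04 -0.01]
```

```bash
python3 -m crank '[[[0,-0.05,0.02,0,0,0],[0,0,0.02,0,0,0],[0,0,0,0,0,0]]]' 0.9
python3 -m crank '[[[0,0,0,0,0,0],[0,0,0,0,0,0],[0,0,0,0,0,0],[0,0,0,0,0,0],[0,0,0,0,0,0],[0,0,-0.4,0,0,0],[0,0,-0.8,0,0,0],[0,0,-0.8,0,0,0],[0.8,0,-0.5,0,0,0],[0.9,0,0,0,0,0],[0.9,0,0,0,0,0],[0.9,0,0,0,0,0]]]' -0.2
python3 go.py 660 14.3 84 0
python3 - <<'E'
from m import *
b=ctrl.get_image("side");a=ctrl.get_image("top")
f=lambda p,u,v:cv2.resize(p["color"][v:v+55,u:u+55][:,:,::-1],(385,385),interpolation=cv2.INTER_CUBIC)
cv2.imwrite("pics/v10.png",np.hstack([f(b,235,125),f(a,175,140)]))
E
python3 rel.py 87
```

```text
clock: 13.02
eef_pos: [642.7, 14.5, 83.2]
tool_rot: [3.139, -0.005, -0.002]
force: [0.7, -0.2, -0.5]
width: 23.2
clock: 14.02
eef_pos: [745.1, 14.3, 167.7]
tool_rot: [3.139, -0.0, -0.006]
force: [0.4, 0.3, -0.3]
width: 51.3
t 14.02 pos [745.11  14.32 167.74] rot [ 3.14 -0.   -0.01] F [ 0.43  0.32 -0.32] w 51.3
shift units [-2.84  0.01  2.79]
turn units [ 0.03 -0.   -0.06]
t 14.1667 tcp [744.9  13.6 166. ]
 dark [302   0  98  13 655] [656.5 -61.9]
 dark [ 123   31  107  128 6952] [615.7  19.5]
 dark [183 177  30  61 482] [565.8   7.3]
 dark [134 226  53  37 675] [545.5  27. ]
34 [(150, 204, np.float64(32.0), np.float64(7.0))] x 644.7
46 [(150, 206, np.float64(32.0), np.float64(6.0))] x 639.0
58 [(161, 198, np.float64(27.0), np.float64(10.0))] x 633.3
70 [(162, 197, np.float64(26.0), np.float64(10.0))] x 627.7
82 [(156, 202, np.float64(29.0), np.float64(8.0))] x 622.2
94 [(137, 214, np.float64(37.0), np.float64(2.0))] x 616.8
106 [(130, 220, np.float64(41.0), np.float64(-0.0))] x 611.2
118 [(127, 159, np.float64(42.0), np.float64(27.0)), (199, 229, np.float64(9.0), np.float64(-5.0))] x 605.7
130 [(123, 155, np.float64(44.0), np.float64(29.0)), (204, 228, np.float64(7.0), np.float64(-4.0))] x 600.1
142 [(129, 155, np.float64(41.0), np.float64(29.0)), (199, 222, np.float64(9.0), np.float64(-1.0))] x 594.5
154 [(138, 156, np.float64(37.0), np.float64(29.0)), (203, 212, np.float64(7.0), np.float64(3.0))] x 588.9
```

View pics/v10.png

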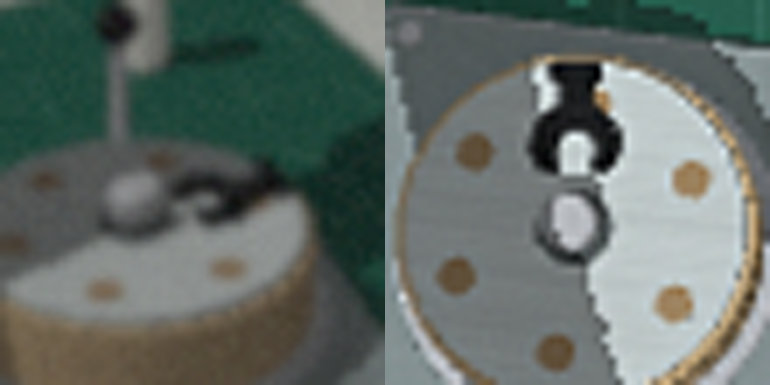

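```bash
python3 -m crank '[[[-0.6,0,0.4,0,0,0],[-0.7,0,0.5,0,0,0],[-0.7,0,0.5,0,0,0],[-0.3,0,0.5,0,0,0],[0,0,0.4,0,0,0],[0,0,0.2,0,0,0],[0,0,0,0,0,0],[0,0,0,0,0,0]]]' 0.72
python3 go.py 672 14.3 84.5 0
```

```text
clock: 14.83
eef_pos: [668.0, 12.1, 91.8]
tool_rot: [3.136, 0.002, -0.008]
force: [0.9, -0.9, -0.2]
width: 11.9
t 14.83 pos [668.05  12.05  91.8 ] rot [ 3.14  0.   -0.01] F [ 0.93 -0.86 -0.17] w 11.9
shift units [ 0.13 -0.08  0.24]
turn units [ 0.05  0.02 -0.08]
```

```bash
python3 -m crank '[[[0,-0.08,0.14,0,0,-0.08],[0,0,0.1,0,0,0],[-0.1,0,0,0,0,0],[-0.15,0,0,0,0,0],[-0.15,0,0,0,0,0]]]' 0.72
python3 go.py 615 14.3 84.5 0
```

```text
clock: 15.25
eef_pos: [659.5, 13.8, 86.1]
tool_rot: [3.135, -0.004, 0.003]
force: [-0.1, -0.1, -0.5]
width: 11.7
t 15.25 pos [659.53  13.77  86.07] rot [ 3.13 -0.    0.  ] F [-0.08 -0.1  -0.5 ] w 11.7
shift units [-1.48 -0.02  0.05]
turn units [ 0.07 -0.04  0.03]
```

```bash
python3 -m crank '[[[-0.15,0,0.03,0,0,0],[-0.15,0,0,0,0,0],[-0.15,0,0,0,0,0],[-0.15,0,0,0,0,0],[-0.1,0,0,0,0,0]]]' 0.72
python3 -m crank '[[[-0.1,0,0,0,0,0],[-0.1,0,0,0,0,0]]]' 0.72
python3 rel.py 88 | grep -vE "^(10|22|34) "
```

```text
clock: 15.67
eef_pos: [635.9, 13.4, 85.9]
tool_rot: [3.135, -0.004, 0.002]
force: [-0.8, -0.9, -0.1]
width: 12.0
clock: 15.83
eef_pos: [630.7, 13.6, 86.5]
tool_rot: [3.135, -0.008, 0.002]
force: [5.3, 1.2, 1.3]
width: 12.1
t 15.8833 tcp [630.2  13.6  86.6]
 dark [    0     0   298   238 18879] [619.6  22.2]
 dark [257   0  42  11 325] [657.4 -27.1]
 dark [306   0  94  13 650] [656.1 -62.6]
 dark [133 229  21  23 211] [548.8  34.3]
46 [(0, 37, np.float64(100.0), np.float64(83.0)), (48, 72, np.float64(78.0), np.float64(67.0)), (131, 248, np.float64(40.0), np.float64(-13.0)), (256, 292, np.float64(-17.0), np.float64(-33.0))] x 640.2
58 [(13, 265, np.float64(94.0), np.float64(-21.0))] x 634.5
70 [(64, 171, np.float64(71.0), np.float64(22.0)), (182, 216, np.float64(17.0), np.float64(1.0)), (233, 238, np.float64(-6.0), np.float64(-9.0))] x 628.4
82 [(111, 133, np.float64(49.0), np.float64(39.0)), (149, 164, np.float64(32.0), np.float64(25.0)), (203, 211, np.float64(7.0), np.float64(4.0))] x 622.4
94 [(152, 203, np.float64(30.0), np.float64(7.0))] x 616.4
106 [(149, 206, np.float64(32.0), np.float64(6.0))] x 610.8
118 [(156, 197, np.float64(29.0), np.float64(10.0))] x 605.2
130 [(159, 196, np.float64(27.0), np.float64(10.0))] x 599.6
142 [(152, 202, np.float64(30.0), np.float64(8.0))] x 594.1
154 [(143, 210, np.float64(34.0), np.float64(4.0))] x 588.6
166 [(128, 225, np.float64(41.0), np.float64(-3.0))] x 583.2
178 [(123, 157, np.float64(44.0), np.float64(28.0)), (187, 227, np.float64(14.0), np.float64(-4.0))] x 577.7
190 [(123, 143, np.float64(43.0), np.float64(34.0)), (196, 226, np.float64(10.0), np.float64(-3.0))] x 572.1
202 [(126, 135, np.float64(42.0), np.float64(38.0)), (203, 222, np.float64(7.0), np.float64(-2.0))] x 566.6
214 [(129, 133, np.float64(41.0), np.float64(39.0)), (205, 216, np.float64(6.0), np.float64(1.0))] x 561.0
226 [(207, 211, np.float64(5.0), np.float64(3.0))] x 554.8
```

```bash
python3 -m crank '[[[-0.12,0,0,0,0,0],[-0.12,0,0,0,0,0]]]' 0.72
python3 -m crank '[[[-0.12,0,0,0,0,0],[-0.12,0,0,0,0,0]]]' 0.72
python3 -m crank '[[[-0.12,0,0,0,0,0],[-0.12,0,0,0,0,0]]]' 0.72
```

```text
clock: 16.05
eef_pos: [626.8, 13.9, 87.8]
tool_rot: [3.134, -0.016, 0.003]
force: [4.1, 1.0, 0.4]
width: 12.0
clock: 16.22
eef_pos: [618.7, 14.0, 87.8]
tool_rot: [3.135, -0.015, 0.004]
force: [-0.4, 1.2, -0.6]
width: 11.7
clock: 16.38
eef_pos: [617.6, 13.8, 89.4]
tool_rot: [3.132, -0.029, 0.003]
force: [10.0, 0.9, -1.9]
width: 12.0
```

```bash
python3 -m crank '[[[0,0,0.1,0,0,0],[-0.15,0,0.03,0,0.2,0],[-0.15,0,0.03,0,0,0]]]' 0.72
python3 -m crank '[[[-0.15,0,0.03,0,0,0],[-0.15,0,0.03,0,0,0]]]' 0.72
```

```text
clock: 16.63
eef_pos: [618.0, 13.5, 87.4]
tool_rot: [3.13, -0.07, 0.004]
force: [11.3, 0.7, 0.7]
width: 11.8
clock: 16.8
eef_pos: [618.0, 13.6, 88.1]
tool_rot: [3.128, -0.089, 0.004]
force: [10.5, 0.5, -0.3]
width: 12.0
```

```bash
python3 -m crank '[[[0.3,0,0,0,0,0],[0.6,0,-0.3,0,0,0],[0.6,0,-0.8,0,0,0],[0.6,0,-0.8,0,0,0],[0.6,0,-0.5,0,0,0],[0,0,0,0,0,0]]]' 0.72
python3 go.py 612 230 160 0
python3 rel.py 88
python3 - <<'E'
from m import *
b=ctrl.get_image("side");a=ctrl.get_image("top")
f=lambda p,u,v:cv2.resize(p["color"][v:v+55,u:u+55][:,:,::-1],(385,385),interpolation=cv2.INTER_CUBIC)
cv2.imwrite("pics/v11.png",np.hstack([f(b,235,125),f(a,150,140)]))
for n,p in(("top",a),("side",b)):print(n,"ball",blob(p,(617,158),118))
E
```

```text
clock: 17.3
eef_pos: [685.1, 14.7, 164.8]
tool_rot: [3.128, -0.069, 0.002]
force: [0.8, 0.7, 0.3]
width: 11.7
t 17.3 pos [685.13  14.67 164.83] rot [ 3.13 -0.07  0.  ] F [0.77 0.73 0.27] w 11.7
shift units [-2.43 -7.18 -0.1 ]
turn units [ 0.13 -0.66  0.02]
t 17.35 tcp [682.6  14.7 162.9]
 dark [302   0  98  13 645] [656.2 -62.2]
 dark [ 122  117  106  141 5535] [576.6  18.6]
118 [(197, 203, np.float64(10.0), np.float64(7.0))] x 604.8
130 [(148, 205, np.float64(32.0), np.float64(6.0))] x 599.7
142 [(155, 199, np.float64(29.0), np.float64(9.0))] x 594.0
154 [(159, 196, np.float64(27.0), np.float64(10.0))] x 588.5
166 [(157, 196, np.float64(28.0), np.float64(10.0))] x 582.9
178 [(142, 207, np.float64(35.0), np.float64(5.0))] x 577.5
190 [(130, 144, np.float64(40.0), np.float64(34.0)), (195, 218, np.float64(11.0), np.float64(0.0))] x 572.1
202 [(123, 135, np.float64(43.0), np.float64(38.0)), (204, 227, np.float64(7.0), np.float64(-4.0))] x 566.6
214 [(123, 135, np.float64(43.0), np.float64(38.0)), (206, 226, np.float64(6.0), np.float64(-3.0))] x 561.1
226 [(124, 137, np.float64(43.0), np.float64(37.0)), (204, 222, np.float64(7.0), np.float64(-2.0))] x 555.5
238 [(132, 147, np.float64(39.0), np.float64(32.0)), (196, 214, np.float64(10.0), np.float64(2.0))] x 549.9
250 [(147, 161, np.float64(32.0), np.float64(26.0)), (191, 195, np.float64(13.0), np.float64(11.0))] x 544.3
top ball [(np.float64(37.0625), array([7., 7.]), array([617.1, 163.8, 118. ]))]
side ball [(np.float64(20.1875), array([5.2, 5.5]), array([616.7, 154.1, 118. ]))]
```

View pics/v11.png

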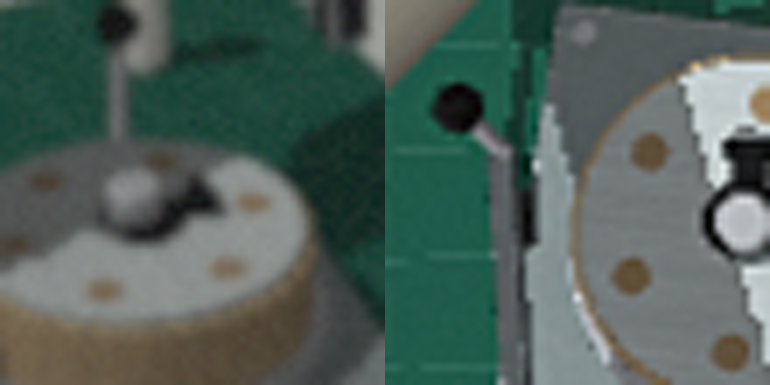

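```bash
python3 -m crank '[[[0,0,0,0.1,-0.6,0],[-0.5,0,0.4,0,0,0],[-0.5,0,0.6,0,0,0],[-0.3,0,0.6,0,0,0],[0,0,0.5,0,0,0],[0,0,0.2,0,0,0],[0,0,0,0,0,0]]]' 0.72
python3 go.py 620 14 84 0
```

```text
clock: 18.03
eef_pos: [625.5, 17.0, 81.4]
tool_rot: [-3.138, 0.025, -0.004]
force: [5.6, 1.4, 11.9]
width: 12.1
t 18.03 pos [625.46  16.99  81.38] rot [-3.14  0.02 -0.  ] F [ 5.59  1.43 11.92] w 12.1
shift units [-0.18  0.1  -0.08]
turn units [-0.04  0.24 -0.04]
```

```bash
python3 -m crank '[[[0,0.1,-0.12,0,0.2,0],[-0.1,0,0,0,0,0],[-0.1,0,0,0,0,0]]]' 0.72
python3 -m crank '[[[-0.15,0,0.02,0,-0.15,0],[-0.15,0,0.02,0,-0.15,0]]]' 0.72
python3 -m crank '[[[-0.3,0,0.02,0,-0.15,0],[-0.3,0,0.02,0,-0.15,0]]]' 0.72
```

```text
clock: 18.28
eef_pos: [617.7, 14.1, 83.8]
tool_rot: [-3.138, 0.006, -0.004]
force: [10.8, 1.9, -0.3]
width: 12.1
clock: 18.45
eef_pos: [617.5, 14.3, 85.2]
tool_rot: [-3.14, 0.018, -0.005]
force: [9.1, -0.0, -0.8]
width: 11.7
clock: 18.62
eef_pos: [617.0, 14.3, 88.2]
tool_rot: [3.138, 0.014, -0.004]
force: [19.5, 0.4, -9.6]
width: 12.1
```

```bash
python3 -m crank '[[[0.3,0,0,0,0,0],[0.5,0,-0.3,0,-0.1,0],[0.2,-0.2,-1,0,0,0],[0,-0.5,-1,0,0,0],[0,-0.9,-0.8,0,0,0],[0,-1,0,0,0,0],[0,-1,0,0,0,0],[-0.3,-1,0,0,0,0],[-0.3,-1,0,0,0,0],[-0.3,-0.6,0,0,0,0],[-0.2,0,0,0,0,0],[0,0,0,0,0,0]]]' 1
python3 go.py 616 205 111 0
```

```text
clock: 19.62
eef_pos: [613.1, 207.9, 182.8]
tool_rot: [3.134, 0.036, -0.007]
force: [-0.6, -0.4, 0.7]
width: 0.3
t 19.62 pos [613.07 207.9  182.83] rot [ 3.13  0.04 -0.01] F [-0.56 -0.41  0.73] w 0.3
shift units [0.19 0.08 2.39]
turn units [ 0.07  0.35 -0.07]
```

```bash
python3 -m crank '[[[0,0,0,0,0.3,0],[0.1,0,0.6,0,0,0],[0,0,0.6,0,0,0],[0,0,0.6,0,0,0],[0,0,0.4,0,0,0],[0,0.3,0,0,0,0],[0,0.3,0,0,0,0]]]' 1
python3 go.py 616 170 111 0
```

```text
clock: 20.2
eef_pos: [615.8, 181.0, 115.3]
tool_rot: [3.13, 0.004, -0.013]
force: [1.0, 0.4, 1.6]
width: 0.1
t 20.2 pos [615.85 180.97 115.27] rot [ 3.13  0.   -0.01] F [1.04 0.39 1.6 ] w 0.1
shift units [0.01 0.36 0.15]
turn units [ 0.11  0.04 -0.12]
```

```bash
python3 -m crank '[[[0,0.15,0.05,0,0,0],[0,0.2,0,0,0,0],[0,0.2,0,0,0,0],[0,0.2,0,0,0,0]]]' 1
python3 -m crank '[[[0,0.15,0,0,0,0],[0,0.15,0,0,0,0]]]' 1
python3 -m crank '[[[0,0.12,0,0,0,0],[0,0.12,0,0,0,0]]]' 1
python3 -m crank '[[[0,0.12,0,0,0,0],[0,0.12,0,0,0,0]]]' 1
```

```text
clock: 20.53
eef_pos: [617.4, 153.6, 117.2]
tool_rot: [3.132, 0.0, -0.017]
force: [-0.3, 1.2, -0.0]
width: 0.3
clock: 20.7
eef_pos: [617.4, 148.4, 118.1]
tool_rot: [3.141, 0.0, -0.016]
force: [1.2, 15.4, -0.4]
width: 0.1
clock: 20.87
eef_pos: [617.3, 149.0, 118.2]
tool_rot: [-3.129, 0.001, -0.011]
force: [-0.2, 5.5, -0.2]
width: -0.4
clock: 21.03
eef_pos: [617.3, 149.0, 118.3]
tool_rot: [-3.118, 0.001, -0.006]
force: [-0.5, 7.6, 0.1]
width: 0.3
```

```bash
python3 -m crank '[[[0,0.2,0.1,-0.1,0,0],[0,0.2,0,-0.1,0,0],[0,0.25,0,-0.1,0,0]]]' 1
python3 -m crank '[[[0,-0.3,0,0,0,0],[0,-0.8,0,0,0,0],[0,-0.8,-0.5,0,0,0],[0,-0.5,-0.8,0,0,0],[0,0,-0.8,0,0,0],[0,0,0,0,0,0]]]' 1
python3 - <<'E'
from m import *
b=ctrl.get_image("side");a=ctrl.get_image("top")
f=lambda p,u,v:cv2.resize(p["color"][v:v+60,u:u+60][:,:,::-1],(390,390),interpolation=cv2.INTER_CUBIC)
cv2.imwrite("pics/v12.png",np.hstack([f(b,225,125),f(a,155,148)]))
for n,p in(("top",a),("side",b)):print(n,"ball",blob(p,(617,130),118))
E
python3 rel.py 88 | head -4
```

```text
clock: 21.28
eef_pos: [617.1, 148.4, 118.5]
tool_rot: [-3.119, 0.002, 0.006]
force: [0.5, 14.6, -0.9]
width: 0.2
clock: 21.78
eef_pos: [616.5, 220.7, 185.8]
tool_rot: [-3.123, 0.003, 0.006]
force: [0.8, -0.8, 0.7]
width: -0.1
top ball [(np.float64(42.0625), array([7.8, 7.8]), array([616.1, 132.6, 118. ]))]
side ball [(np.float64(20.6875), array([5.5, 4.8]), array([615.7, 119.3, 118. ])), (np.float64(15.75), array([4.2, 6.8]), array([619.1,  78.7, 118. ]))]
t 21.9333 tcp [613.6 220.5 181. ]
 dark [307   0  93  13 563] [656.3 -62.9]
 dark [ 125  117  103  134 5160] [578.1  17.5]
118 [(197, 203, np.float64(10.0), np.float64(7.0))] x 604.8
```

View pics/v12.png

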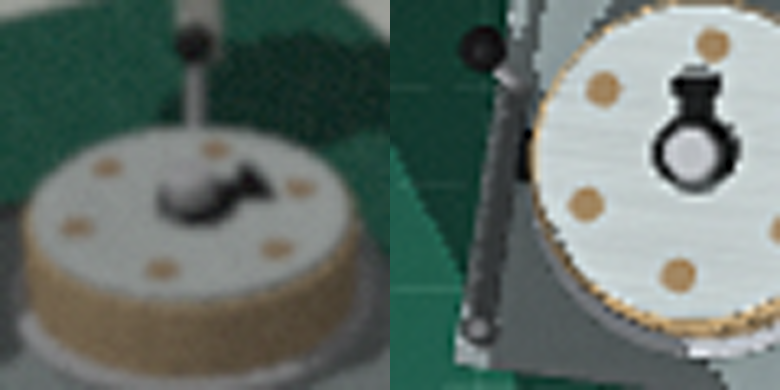

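```bash
python3 -c "
from cell import ctrl
print(ctrl.finish_job(),ctrl.read_state()['clock'])"
```

```text
the job is handed in; nothing more can be done
the job is handed in; nothing more can be done
```

The job is done and handed in, with the robot's clock at about 22 s of the 67 s allowed.

- **Disc:** I pressed it down until it stopped hard at a tool height of about 81 mm, which is its home height. The wrist force peaked at about 50 N there, through the fingertips.
- **Clip:** I laid the black clip flat on the far side of the disc with its mouth towards the spindle, let go, and pushed it by the back of its thumb pad. The force rose, dropped to zero as it jumped forward, then met a hard stop. A second push of about 20 N moved it no more than about 1 mm. In the last top picture the ring sits concentric with the spindle head.
- **Brake:** I pushed the ball in until it stopped, at about 15 N twice at the same place. The ball moved about 31 mm by the top camera and 35 mm by the side camera. In the last top picture the shoe is at the turntable rim. The arm was well clear when I handed in.

**Checks that disagreed:**
- The two cameras differed by about 9 mm sideways, more than the 2 mm stated. I aligned the clip from clip and spindle positions in the same top picture.
- The clip's home position came out at 559 to 562 mm, against 557 to 560 mm for the spindle. That is far smaller than the roughly 11 mm or more an unsnapped clip would show.
- The gripper read about 23.6 mm on the 26 mm pad. The hold was secure.

I did not measure the spacer ring, the core or the glue stick again at the end. No move was planned near them.

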